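Open the shutter of the round viewing lamp to its next stop

TASK

Open the light port of the round, drum-shaped viewing lamp: by its knob, slide the shutter plate from the closed stop to the very next stop, where it clicks in with the clear round window over the port (not on to the amber filter after it), and let go. Leave the shutter of the square lamp closed.

Things in the scene. Friction and masses are not known exactly. Their poses are not given: they have to be found in the camera images.
- drum_lamp_shutter (a joint): travel of the round lamp's shutter plate, m: 0 closed stop (start), 0.040 next stop (clear window over port), 0.080 last stop (amber filter). A hidden weighted detent clicks into the three stops: about 4 N moves the plate out of a stop; let go within about 16 mm of a stop, it is drawn into it; half-way between stops it may stick. Dark steel plate 164 x 50 x 5 mm, top 65 mm above the table
- drum_lamp_knob (a point): centre of the round lamp's knob, half-way up: an upright black cylinder, 24 mm in diameter, from 65 to 101 mm above the table, near one end of the plate and carried by it. Its y axis is level, along the slide, and points the way the shutter opens (from the port to the knob); z is up. Closed, the port is 42 mm from it in -y; at the next stop, 82 mm
- drum_lamp: the lamp to operate, fixed to the table at any heading: a grey drum 160 mm across with a light metal slide bed, 180 x 78 mm, across its top (guide rails up to 68 mm above the table). Origin on the table under the port, at the drum's centre; y axis along the slide, the way the shutter opens
- box_lamp_shutter (a joint): travel of the shutter of the square lamp, a bystander: the same slide bed, plate, knob and stops on a square grey housing, 150 x 150 mm, fixed beside the round lamp (either may be on the left). It starts at 0 (closed) and shall stay there
Things that resemble listed ones, but are neither listed nor needed, are in the scene too. Leave any purple look-alike of the part that bears box_lamp_shutter alone.

How it is judged (in metres and radians):
At the end, for the whole second after the job is handed in: The round lamp's shutter plate rests at the stop next to the closed one (travel 40 mm, within 7 mm), and the square lamp's shutter is still closed (travel below 10 mm) (value of joint drum_lamp_shutter between 0.033 and 0.047 m and velocity of joint drum_lamp_shutter between -0.01 and 0.01 m/s and value of joint box_lamp_shutter below 0.01 m); the robot touches nothing.
It also fails if it takes over 29 s, if anything falls off the work surface, if the arm or the gripper's body presses on something with over 40 N, if the wrist force passes 120 N, or if a joint passes its speed limit or range.

ROBOT

A 6-joint arm with a two-finger parallel gripper is mounted at the origin on the work surface; the furniture and walls round the work are solid. World frame = base frame: x ahead of the robot, y to its left, z up, the work surface at z = 0. Lengths are in mm, angles in rad, forces in N, time in s.
With the tool pointing down it reaches from about 225 to 875 mm from the base axis. Payload 3.4 kg.
Tool frame: the origin (TCP) lies on the centre line of the jaws, within the pads' length; the fingertips stand 17 mm ahead of it and the grasp point (between the pads) lies 2 mm behind it; z points along the fingers, y is the line along which they close (so a half turn about z gives the same grasp; the last joint's range is limited). The gripper opens to 85 mm and grips with 20 to 120 N. Pads are 22 mm wide; open, the fingers measure 114 mm over their backs; the gripper's body (76 mm by 85 mm) begins 54 mm behind the grasp point. The pads swing forward as they close: fully open they stand 13 mm farther back than shut.
Start: joints at [1.036, 0.276, 1.505, -0, 1.361, -0.121], TCP at [231.222, 526.495, 248.328] pointing down, gripper open.
Joint ranges: [-2.89, 2.89], [-0.75, 2.08], [0.22, 2.7], [-1.18, 4.32], [0.11, 2.71], [-2.7, 2.7]. Speed limits (rad/s): [2.57, 2.57, 3.14, 3.14, 3.14, 3.14].

INTERFACE

Orientations are given as a unit quaternion [x, y, z, w].
In Python, from station import sensors, eyes, sign_off gives the robot as it stands.
- The arm moves only by the shell command python3 -m creep 'ROWS' [OPENING] [FORCE]. ROWS is JSON, one flat list of numbers, 6 for each row, row after row: the shift along the tool's x, y, z in cm, then the turn, a rotation vector about the tool's x, y, z in degrees. A call has 1 to 5 rows; each row is the pose to reach, as a shift and turn from the pose commanded when the call began, along the tool's axes at that moment; what a row does not reach only later rows make up. A row lasts 1/8 s, in which the tool goes at most 62.5 mm and 10.7 degrees, less where a joint would pass 70% of its speed; a pose out of reach is approached as far as the arm can. A call with a gripper value outside its range is refused whole. OPENING is the opening, from 0 (shut) to 1 (fully open), set as the call begins (- or left out, the last holds). The fingers move at their own pace and stop on an object; FORCE is the grip in N (left out, the last holds). Time passes only in rows, so rows that repeat a pose let the fingers close. It gives the time, the measured TCP pose, the force, the opening and the grip force at its end, in the units of the state.
- sensors.sense(): the state, without advancing time (a new reading comes with each control period).
- eyes.grab_frame(name): name is "side" or "top" or "wrist"; returns a dict with "pixels" (420x560x3 uint8, red, green, blue), "camera_matrix" (3x3 intrinsics, pixels), "extrinsics" (4x4, takes a point from camera to world coordinates). Camera axes: x right, y up, looking along -z (the intrinsics and any distortion apply to the point x, -y, -z); pixel columns grow to the right and rows downward; lengths in mm; the calibration is good to about 2 mm. A picture is of the moment at which its call begins. There is no depth.
- sign_off(): hands the job in; it is judged then, once.
The state is a dict: "clock": time; "q": joint angles; "joint_vel": joint speeds; "effort": joint torques, N m; "ee_pos": TCP position; "tcp_rot": TCP orientation; "contact_force": force on the tool from outside, world axes, zero at the start; "torque": the same for the moment, N m; "finger_gap": opening from 0.0 (shut) to 1.0 (fully open); "grip_force": force on a finger pad.
Only numpy, scipy, OpenCV 4.12 (cv2) and the standard library are available. Lean on these libraries where they do the work, as an engineer would, in place of code of your own. Each camera call takes 0.05 s, during which the arm holds its last target. There are 200 camera calls.

## Working session

There is one attempt and no reset: what is moved stays moved. The work goes in short steps, Python scripts to look and compute and a shell command to move; the robot and the scene stay as the last step left them, time stands still between calls to the robot, and variables do not carry over. Pictures are saved under pics/ and viewed, at most 10 in all, crops included, and the job is handed in when it is done.

```bash
ls; mkdir -p pics; cat > h.py <<'E'
from station import sensors, eyes
import numpy as np, cv2, json
def grab(n,f):
    d=eyes.grab_frame(n); cv2.imwrite(f'pics/{f}.png',d['pixels'][:,:,::-1])
    np.savez(f'{f}.npz',K=d['camera_matrix'],T=d['extrinsics'],p=d['pixels']); return d
def ray(f,uv,z):
    d=np.load(f'{f}.npz'); K,T=d['K'],d['T']
    v=np.linalg.inv(K)@[uv[0],uv[1],1]; w=T[:3,:3]@[v[0],-v[1],-v[2]]
    o=T[:3,3]; return o+w*(z-o[2])/w[2]
def proj(f,P):
    d=np.load(f'{f}.npz'); K,T=d['K'],d['T']
    c=T[:3,:3].T@(np.array(P)-T[:3,3]); u=K@[c[0],-c[1],-c[2]]; return u[:2]/u[2]
E
python3 - <<'E'
from h import *
a=grab('top','top1');b=grab('side','side1')
print(list(a),a['camera_matrix'],a['extrinsics'],sensors.sense())
E
```

```text
pics
['pixels', 'camera_matrix', 'extrinsics'] [[386.18825847   0.         280.23114364]
 [  0.         386.18825847 216.94526894]
 [  0.           0.           1.        ]] [[-2.45307608e-02  9.96527857e-01 -7.95642670e-02  3.01577360e+02]
 [-9.99693908e-01 -2.41969152e-02  5.15749329e-03 -4.16604535e+01]
 [ 3.21437591e-03  7.96664303e-02  9.96816396e-01  9.92351240e+02]
 [ 0.00000000e+00  0.00000000e+00  0.00000000e+00  1.00000000e+00]] {'clock': 0.1, 'q': array([ 1.03604721e+00,  2.76550697e-01,  1.50598441e+00,  1.39570869e-05,
        1.36069228e+00, -1.20996187e-01]), 'joint_vel': array([-0.00088944, -0.00240154, -0.00340501,  0.0002599 ,  0.00037497,
        0.00016127]), 'effort': array([ 2.18086207e-03, -4.17700624e+01, -2.46405852e+01, -1.71352635e-04,
        5.94957877e-03,  3.73165494e-05]), 'ee_pos': array([230.95753998, 526.11175596, 247.52419445]), 'tcp_rot': array([ 2.05405334e-01,  9.78676648e-01, -7.71626654e-04, -2.69676396e-04]), 'contact_force': array([ 0.05200119,  0.13771297, -1.28410951]), 'torque': array([-0.01361115,  0.01800995, -0.02769779]), 'grip_force': 0.0, 'finger_gap': 0.9978362238644851}
```

View pics/top1.png

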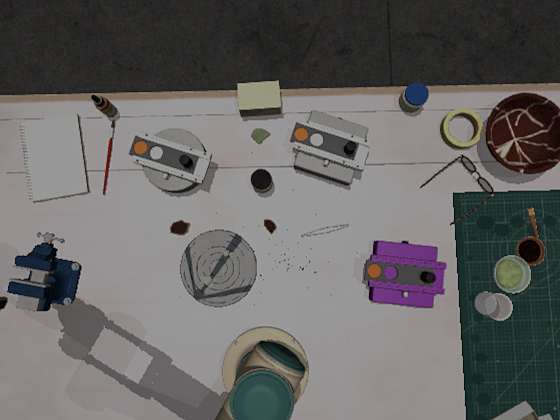

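View pics/side1.png

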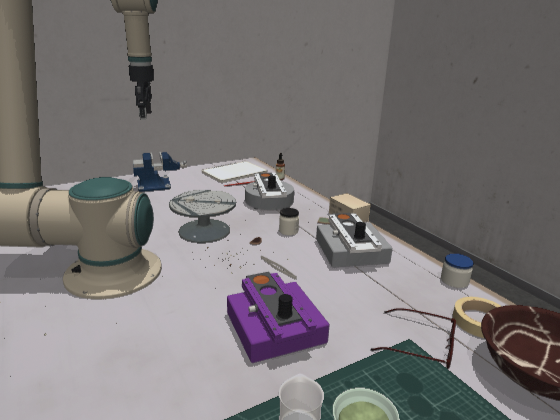

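The top view shows four things that could be taken for the target:
- the grey drum lamp, knob near (187,161)
- the grey square lamp, knob near (349,148)
- the purple look-alike, knob near (428,277)
- a dark-lidded jar at (261,180)

The drum lamp fits the description, so I'll check it in one close crop.

```bash
python3 - <<'E'
from h import *
p=cv2.imread('pics/top1.png')[115:205,115:225]
cv2.imwrite('pics/crop1.png',cv2.resize(p,None,fx=6,fy=6,interpolation=cv2.INTER_CUBIC))
E
```

```text
(no output)
```

View pics/crop1.png

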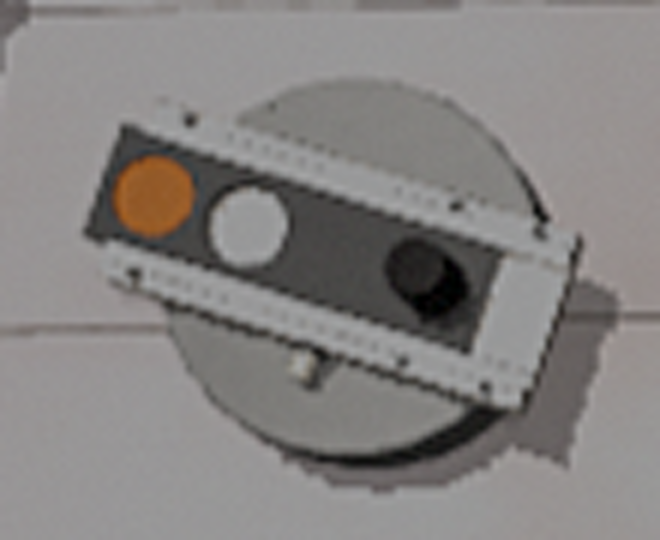

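The crop shows the drum lamp. Amber is at crop (153,195), the clear window at (248,226) and the knob top at about (413,266), so the shutter opens to the lower right.

```bash
python3 - <<'E'
from h import *
f=lambda u,v:((u+.5)/6+115-.5,(v+.5)/6+115-.5)
A=ray('top1',f(153,195),65);C=ray('top1',f(248,226),65);Kt=ray('top1',f(413,266),101)
# rail edges: line direction
r1=ray('top1',f(125,126),65);r2=ray('top1',f(505,250),65);r3=ray('top1',f(92,238),65);r4=ray('top1',f(472,353),65)
print(A,C,np.linalg.norm(C-A),Kt, np.linalg.norm((Kt-A)[:2]))
for a,b in ((A,C),(r1,r2),(r3,r4),(A,Kt)):
    d=(b-a)[:2]; print(np.degrees(np.arctan2(d[1],d[0])),np.linalg.norm(d))
s=sensors.sense()
from scipy.spatial.transform import Rotation as R
print(R.from_quat(s['tcp_rot']).as_matrix().round(3))
print(Kt, R.from_quat(s['tcp_rot']).inv().apply(np.r_[Kt[:2],83]-s['ee_pos']))
for P in [(0,0,0)]: print(ray('top1',(325,152),65), ray('top1',(349,148),101))
E
```

```text
[554.95609776 291.40230394  65.        ] [541.21016595 252.78419451  65.        ] 40.991572515320335 [514.503037   177.02604335 101.        ] 121.31932702940153
-109.59294428813185 40.991572515320335
-109.62394329585109 163.96629168598594
-108.32952416610651 162.13422709944072
-109.47787554111193 121.31932702940153
[[-0.916  0.402 -0.001]
 [ 0.402  0.916 -0.001]
 [ 0.    -0.002 -1.   ]]
[514.503037   177.02604335 101.        ] [-400.00414986 -205.36220764  164.77298918]
[ 532.04263715 -159.68808727   65.        ] [ 531.31206249 -211.84276823  101.        ]
```

```bash
python3 -m creep '[-3,-1.5,0,0,0,0, -7.5,-3.8,0,0,0,-1, -12,-6.2,1,0,0,-2, -16.5,-8.5,2,0,0,-3, -20,-10.3,3,0,0,-4]' 1.0 40; python3 -m creep '[-4,-2.1,1,0,0,0, -8.5,-4.4,2,0,0,0, -13,-6.7,3.5,0,0,0, -17,-8.7,5,0,0,0, -20,-10.3,6,0,0,0]'; cat > w.py <<'E'
from h import *
from scipy.spatial.transform import Rotation as R
import sys
g=np.array([float(a) for a in sys.argv[1:4]])
s=sensors.sense(); r=R.from_quat(s['tcp_rot'])
d=np.array([np.cos(np.radians(-109.5)),np.sin(np.radians(-109.5)),0])
print(s['clock'],s['ee_pos'].round(1),'shift cm',(r.inv().apply(g-s['ee_pos'])/10).round(2),'slide dir in tool',r.inv().apply(d).round(3),s['contact_force'].round(1),s['q'].round(2))
print(r.as_matrix()[:,2].round(3))
E
python3 w.py 514.5 177 150; python3 -c "
from h import *
grab('wrist','w1')
print(proj('w1',(514.5,177,101)))"
```

```text
clock: 0.72
ee_pos: [373.7, 350.0, 217.7]
tcp_rot: [0.171, 0.985, -0.0, -0.0]
contact_force: [-0.0, -0.2, 0.1]
finger_gap: 0.998
grip_force: 0.0
clock: 1.35
ee_pos: [527.2, 185.7, 157.1]
tcp_rot: [0.172, 0.985, -0.0, -0.001]
contact_force: [-0.2, 0.7, 0.0]
finger_gap: 1.0
grip_force: 0.0
1.35 [527.2 185.7 157.1] shift cm [ 0.9  -1.25  0.71] slide dir in tool [-0.005 -1.     0.001] [-0.2  0.7  0. ] [ 0.21  0.32  1.68 -0.    1.14 -1.01]
[-0.001 -0.    -1.   ]
[265.90248156 225.07790282]
```

View pics/w1.png

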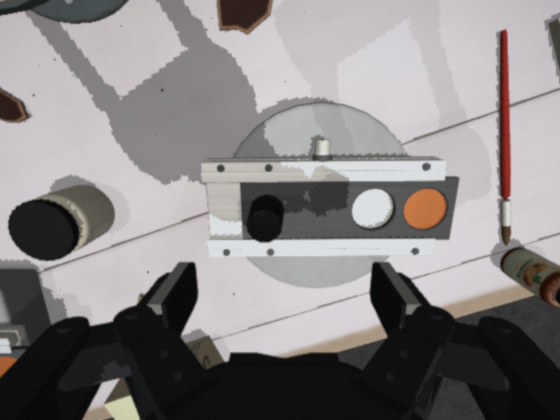

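The wrist view shows the knob top at about (266,222), and my estimate projects to (266,225). The jaws line up with the slide. Next I centre over the knob and descend.

```bash
python3 w.py 514.5 177 90;  python3 -m creep '[0,0,0,0,0,0]'; python3 w.py 514.5 177 90
```

```text
1.4 [529.8 182.7 156. ] shift cm [ 1.25 -1.04  6.6 ] slide dir in tool [-0.006 -1.     0.003] [ 2.9 -1.6  0.1] [ 0.21  0.32  1.68 -0.    1.14 -1.01]
[ 0.    -0.004 -1.   ]
clock: 1.52
ee_pos: [526.4, 186.5, 157.4]
tcp_rot: [0.172, 0.985, -0.0, -0.001]
contact_force: [-0.9, 0.4, -0.4]
finger_gap: 0.998
grip_force: 0.0
1.525 [526.4 186.5 157.4] shift cm [ 0.78 -1.3   6.74] slide dir in tool [-0.006 -1.     0.001] [-0.9  0.4 -0.4] [ 0.22  0.32  1.68  0.    1.14 -1.01]
[-0.002 -0.    -1.   ]
```

```bash
python3 -m creep '[0.8,-1.3,0,0,0,0, 0.8,-1.3,2,0,0,0, 0.8,-1.3,4,0,0,0, 0.8,-1.3,4,0,0,0, 0.8,-1.3,4,0,0,0]'; python3 w.py 514.5 177 90;python3 -c "
from h import *
grab('wrist','w2')
print(proj('w2',(514.5,177,101)))"
```

```text
clock: 2.15
ee_pos: [514.2, 178.3, 119.3]
tcp_rot: [0.171, 0.985, 0.0, 0.001]
contact_force: [0.4, 0.1, 0.2]
finger_gap: 1.002
grip_force: 0.0
2.15 [514.2 178.3 119.3] shift cm [-0.07 -0.11  2.93] slide dir in tool [-0.003 -1.    -0.001] [0.4 0.1 0.2] [ 0.21  0.33  1.77  0.    1.04 -1.02]
[ 0.001  0.    -1.   ]
[283.09445652 265.40538461]
```

View pics/w2.png

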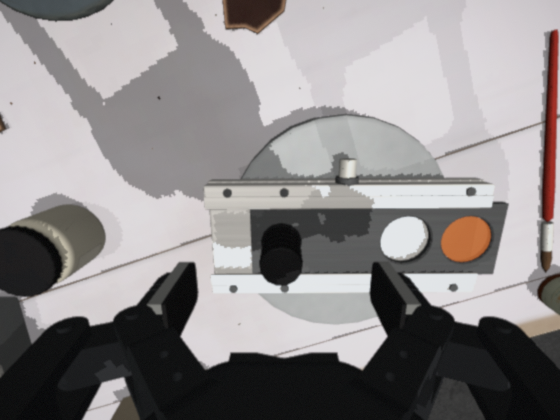

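The knob top is at about (281,264), with the estimate at (283,265), midway between the pads at x≈197 and x≈371. I descend and close.

```bash
python3 -m creep '[0,-0.1,1.5,0,0,0, 0,-0.1,2.8,0,0,0, 0,-0.1,2.8,0,0,0]' && python3 -m creep '[0,0,0,0,0,0,0,0,0,0,0,0,0,0,0,0,0,0,0,0,0,0,0,0,0,0,0,0,0,0]' 0 30;python3 -m creep '[0,0,0,0,0,0,0,0,0,0,0,0]'; python3 w.py 501.2 139.3 90
```

```text
clock: 2.58
ee_pos: [513.0, 176.6, 88.6]
tcp_rot: [0.171, 0.985, -0.001, -0.002]
contact_force: [-0.4, 0.3, -0.2]
finger_gap: 1.001
grip_force: 0.0
clock: 3.2
ee_pos: [514.4, 176.9, 90.7]
tcp_rot: [0.171, 0.985, 0.0, 0.0]
contact_force: [-0.3, -0.4, 2.4]
finger_gap: 0.269
grip_force: 29.5
clock: 3.45
ee_pos: [514.4, 176.9, 90.7]
tcp_rot: [0.171, 0.985, 0.0, 0.0]
contact_force: [-1.1, -1.0, 5.0]
finger_gap: 0.269
grip_force: 29.7
3.45 [514.4 176.9  90.7] shift cm [-0.02 -3.99  0.07] slide dir in tool [-0.004 -1.    -0.   ] [-1.1 -1.   5. ] [ 0.2   0.37  1.8   0.    0.97 -1.02]
[ 0.001  0.    -1.   ]
```

```bash
python3 -m creep '[0,-0.8,0,0,0,0,0,-1.6,0,0,0,0,0,-2.4,0,0,0,0,0,-3.2,0,0,0,0,0,-4,0,0,0,0]'; python3 -m creep '[0,0,0,0,0,0,0,0,0,0,0,0,0,0,0,0,0,0]'; python3 w.py 501.2 139.3 90; python3 -c "
from h import *
grab('wrist','w3')"
```

```text
clock: 4.08
ee_pos: [500.8, 137.9, 90.7]
tcp_rot: [0.171, 0.985, -0.0, 0.0]
contact_force: [0.1, 0.7, 5.9]
finger_gap: 0.268
grip_force: 29.9
clock: 4.45
ee_pos: [500.8, 138.0, 90.7]
tcp_rot: [0.171, 0.985, -0.001, 0.0]
contact_force: [-0.4, -0.6, 6.5]
finger_gap: 0.264
grip_force: 29.9
4.45 [500.8 138.   90.7] shift cm [0.01 0.13 0.07] slide dir in tool [-0.004 -1.     0.001] [-0.4 -0.6  6.5] [ 0.14  0.33  1.85 -0.    0.95 -1.09]
[ 0.001 -0.001 -1.   ]
```

View pics/w3.png

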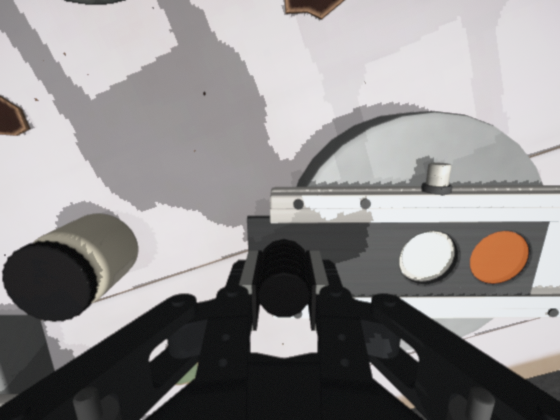

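The plate has moved with the knob. The knob is in the jaws at (285,280) and the clear window at (427,257) is by the drum's centre. I release and lift.

```bash
python3 -m creep '[0,0,0,0,0,0,0,0,0,0,0,0,0,0,0,0,0,0,0,0,0,0,0,0,0,0,0,0,0,0]' 1; python3 -m creep '[0,0,-2,0,0,0,0,0,-5,0,0,0,0,0,-9,0,0,0,-2,0,-13,0,0,0,-2,0,-13,0,0,0]'; python3 - <<'E'
from h import *
grab('top','top2'); d=grab('wrist','w4')
for t in (30,40,50): print(t, proj('w4',(514.4-.334*t,176.9-.943*t,101)))
print(sensors.sense()['contact_force'])
E
```

```text
clock: 5.12
ee_pos: [500.7, 139.2, 90.2]
tcp_rot: [0.171, 0.985, -0.0, -0.0]
contact_force: [0.4, -0.1, -0.4]
finger_gap: 1.0
grip_force: 0.0
clock: 5.75
ee_pos: [522.9, 132.5, 223.8]
tcp_rot: [0.171, 0.985, 0.001, 0.004]
contact_force: [0.0, -0.1, -1.0]
finger_gap: 1.002
grip_force: 0.0
30 [295.75252972 186.30329554]
40 [284.0060143 186.3443273]
50 [272.25901128 186.38536076]
[-0.85103659  0.83785534 -0.70400967]
```

View pics/w4.png

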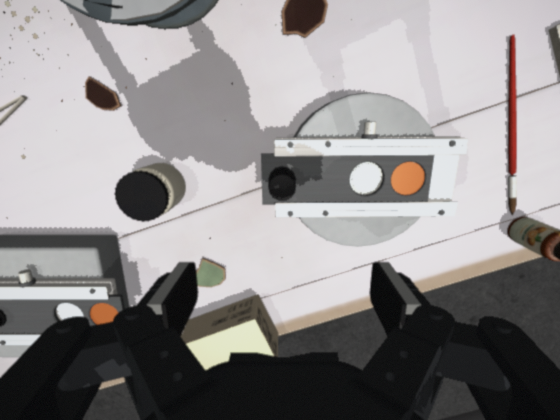

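View pics/top2.png

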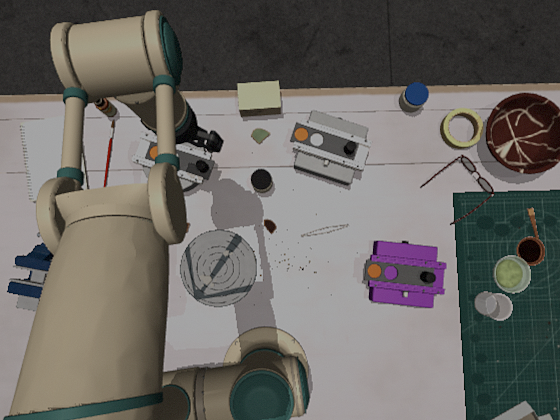

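The wrist view has the knob at (283,182), matching 40 mm of travel (predicted column 284). The clear window at (366,177) is over the drum's centre. In the top view the square lamp at (330,148) is unchanged, and the gripper touches nothing.

```bash
python3 -m creep '[0,0,0,0,0,0,0,0,0,0,0,0]' && python3 -c "
from station import sign_off
print(sign_off())"
```

```text
clock: 6.1
ee_pos: [518.5, 132.5, 219.0]
tcp_rot: [0.171, 0.985, -0.0, -0.001]
contact_force: [-0.8, 0.2, 0.2]
finger_gap: 1.005
grip_force: 0.0
the job is handed in; nothing more can be done
None
```

The job is handed in: the drum lamp's shutter rests at the clear-window stop (40 mm travel by the wrist camera), the square lamp's shutter is unmoved, and the arm is clear of everything; I got no verdict back from the hand-in.

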